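Slide the pastel box home between wet-painted rails

ROBOT

A 6-joint arm with a two-finger parallel gripper is mounted at the origin on the work surface. World frame = base frame: x ahead of the robot, y to its left, z up, the work surface at z = 0. Lengths are in m, angles in rad, forces in N, time in s.
With the tool pointing down it reaches from about 0.375 to 0.925 m from the base axis. Payload 5.7 kg.
Tool frame: the origin (TCP) lies on the centre line of the jaws, within the pads' length; the fingertips stand 11 mm ahead of it and the grasp point (between the pads) lies 8 mm behind it (env.tcp_to_tips is the distance from the TCP to the fingertips, in m); z points along the fingers, y is the line along which they close (so a half turn about z gives the same grasp; the last joint's range is limited). The gripper opens to 88 mm and grips with 3 to 60 N. Pads are 20 mm wide; open, the fingers measure 115 mm over their backs; the gripper's body (75 mm by 178 mm) begins 61 mm behind the grasp point.
Start: joints at [-1.446, 0.359, 1.51, -0, 1.272, -0.115], TCP at [0.142, -0.583, 0.234] pointing down, gripper open.
Joint ranges: [-2.97, 2.97], [-1.01, 2.36], [0.21, 2.38], [-0.96, 4.11], [0.2, 2.71], [-2.98, 2.98]. Speed limits (rad/s): [2.39, 2.39, 3.14, 3.14, 3.14, 3.14].

INTERFACE

Orientations are given as a unit quaternion [x, y, z, w].
In Python, from plant import get_state, viewer, workorder, env gives the robot as it stands. The module is installed in compiled form; this text tells all that it offers.
- The arm moves only by the tool drive_tool, never from a script. Its argument "commands" is a list of rows, each an object with "grip": the gripper command: -1 is shut, 1 is fully open, values between are in proportion; "xyz": the shift along the tool's x, y, z in mm, a list of three; "rotation": the turn, a rotation vector about the tool's x, y, z in rad, a list of three. In form: [{"grip": grip, "xyz": [x, y, z], "rotation": [ax, ay, az]}, ...]. A call has 1 to 10 rows; each row shifts and turns the commanded pose from where the row before left it, along the tool's axes as they then stand; what a row does not reach is not made up. A row lasts 1/10 s, in which the tool goes at most 50 mm and 8.59 degrees, less where a joint would pass 70% of its speed; a pose out of reach is approached as far as the arm can. A call with a gripper value outside its range is refused whole. The fingers move at their own pace and stop on an object; the grip force is fixed at half the most. Time passes only in rows, so rows that do not move let the fingers close. It gives the time, the measured TCP pose, the force, the opening and the grip force at its end, in the units of the state.
- get_state(): the state, without advancing time (a new reading comes with each control period).
- viewer.snapshot(name): name is "side" or "top" or "wrist"; returns a dict with "img" (384x512x3 uint8, blue, green, red), "camera_matrix" (3x3 intrinsics, pixels), "xyz" and "rotation" of the camera in the world. Camera axes: x right, y up, looking along -z (the intrinsics and any distortion apply to the point x, -y, -z); pixel columns grow to the right and rows downward; lengths in m; the calibration is good to about 2 mm. The wrist camera is an equidistant fisheye: a pixel r from the principal point sees the ray r / f radians off the axis. A picture is of the moment at which its call begins. There is no depth.
- workorder.hand_in(): hands the job in; it is judged then, once.
Trained networks look in a picture, given as the dict that the camera call returned (one of the last four; its "shot" number tells which), for a name from the list of things; names that differ only in an ending like _2 or _b are one class to them, and where a whole thing is asked for, a point or a joint stands for the part that bears it (a point fixed in the world has none). Each returns a list of dicts, best first, with "p" (0 to 1); they miss things now and then, are a little off and sometimes report something else, mostly with a low value. They report only what shows in the picture. A call takes as long as a camera call. They do not tell look-alikes from the thing itself.
- viewer.look_for(picture, label): "position" ([x, y, z] in m, in world coordinates, good to about 4 mm: the middle of the surface that is visible of it).
- viewer.outline_of(picture, label): "region" (384x512 bool, what is visible of it).
- viewer.pinpoint(picture, label): "position" ([x, y, z] in m, in world coordinates, good to about 4 mm: a listed point, or the origin of a listed thing).
The state is a dict: "t": time; "q": joint angles; "qvel": joint speeds; "joint_torque": joint torques, N m; "tool_pos": TCP position; "tool_rot": TCP orientation; "wrist_force": force on the tool from outside, world axes, zero at the start; "torque": the same for the moment, N m; "finger_gap": opening from 0.0 (shut) to 1.0 (fully open); "grasp_force": force on a finger pad.
Only numpy, scipy, OpenCV 4.12 (cv2) and the standard library are available. Lean on these libraries where they do the work, as an engineer would, in place of code of your own. Each camera call takes 0.05 s, during which the arm holds its last target. There are 200 camera calls.

TASK

The two blue guide rails of the storage bay have just been painted and are still wet. Using the fingers only to push on the outside of the dark wooden pastel box (no gripping or lifting, and keep off its brass knob), line it up with the lane and push it along the board between the rails until it stands flat against the cork stop, with nothing touching either rail at any time. Leave the jar, tin, ink bottle and mug around it where they stand.

Things in the scene. Friction and masses are not known exactly. Their poses are not given: they have to be found in the camera images.
- bay: Fixed plywood board 500 x 260 mm, 12 mm thick; origin at the centre of its underside, on the table. +x is the push direction (within about 20 degrees of world +y) and the lane's centre line; +y is to the left of the push. x from -250 to -30 mm is a bare apron, the rails run from x = -30 to 220 mm, the face of the cork stop is at x = 210 mm.
- rail_left: Blue wet-painted guide rail on the bay's +y side, 250 long x 16 wide x 15 mm high, fixed on the board (its top is 27 mm above the table). Origin at the centre of its underside, at bay (95, 66, 12) mm; axes as the bay's. Its inner face is at bay y = +58 mm, so the lane is 116 mm wide.
- rail_right: The same blue rail on the bay's -y side, origin at bay (95, -66, 12) mm, inner face at bay y = -58 mm.
- stop: End stop of the lane, fixed: a 12 mm thick, 100 mm wide, 40 mm high cork pad with a wooden bar behind it (148 mm wide, 46 mm high). Origin on the pad's face towards the box, bottom edge, middle, at bay (210, 0, 12) mm. It is unpainted and may be touched.
- box: Closed dark wooden box of pastels with a brass seam, loose, 120 long (its x) x 96 wide (y) x 45 mm high, about 0.4 kg, plain wood friction. Origin: centre of its underside. Starts on the apron, wholly before the rails, +x within about 12 degrees of the lane's, centre up to 20 mm off the lane's centre line. Centred and square it clears each rail by 10 mm. Home, its centre is at bay x = 150 mm.
- knob: Brass knob on the middle of the box's lid, part of the box: 20 mm across, 18 mm high above the lid. Origin at its foot. Not to be touched.
- ink_bottle: Small green and white ink bottle with a black cap, 34 mm across, 55 mm high, standing on the board outside the right-hand (bay -y) rail. Loose, upright, origin at the centre of its underside. Bystander: leave it where it is.
- medium_jar: White-capped jar with an amber-brown band, 56 mm across, 75 mm high, on the table beyond the bay's -y edge. Loose, upright, origin at the centre of its underside. Bystander: leave it where it is.
- paint_tin: Pale tin with a red band, 60 mm across, 65 mm high, on the table beyond the bay's -y edge (it may have changed places with the amber-banded jar). Loose, upright, origin at the centre of its underside. Bystander: leave it where it is.
- stub_mug: Blue mug of pencil stubs, 64 mm across, 110 mm high with the stubs, on the table behind the end stop. Loose, upright, origin at the centre of its underside. Bystander: leave it where it is.
Things that resemble listed ones, but are neither listed nor needed, are in the scene too. Of the things like the box, leave any that is green, pink or red; of the rest the larger one is meant.

How it is judged:
On the way:
1. the box is on its way down the lane, between the rails (x of box in the frame of bay above 0.02 m and y of box in the frame of bay between -0.012 and 0.012 m).
At the end, for the whole second after the job is handed in: The box stands still on the board between the rails, its front within 5 mm of the cork stop, within 12 mm of the lane's centre line and 0.08 rad of square; the bystanders are within 15 mm of where they were (x of box in the frame of bay above 0.145 m and y of box in the frame of bay between -0.012 and 0.012 m and angle between the x axis of box and the x axis of bay, either way round below 0.08 rad and z of box in the frame of bay below 0.016 m and angle between box's own z axis and vertical below 0.05 rad and linear speed of box below 0.01 m/s and distance of each of ink_bottle, medium_jar, paint_tin, stub_mug from where it was at the start of the episode below 0.015 m); the robot touches nothing.
It fails at once if something touched a wet rail (contact force between any of rail_left, rail_right and anything else above 0.2 N).
It fails at once if the box was lifted or tipped (z of box in the frame of bay above 0.018 m or angle between box's own z axis and vertical above 0.12 rad).
It fails at once if the knob was touched (contact force between knob and anything else above 0.2 N).
It fails at once if a bystander was pushed away or knocked over (distance of any of ink_bottle, medium_jar, paint_tin, stub_mug from where it was at the start of the episode above 0.015 m or angle between any of ink_bottle, medium_jar, paint_tin, stub_mug's own z axis and vertical above 0.3 rad).
It also fails if it takes over 64 s, if anything falls off the work surface, if the arm or the gripper's body presses on something with over 40 N, if the wrist force passes 120 N, or if a joint passes its speed limit or range.

## Working session

There is one attempt and no reset: what is moved stays moved. The work goes in short steps, Python scripts to look and compute and a tool call to move; the robot and the scene stay as the last step left them, time stands still between calls to the robot, and variables do not carry over. Pictures are saved under pics/ and viewed, at most 10 in all, crops included, and the job is handed in when it is done.

Besides the shell and the picture viewer there is one more tool, called as name([rows], argument=value, ...), one row to a line, values as JSON. drive_tool: Moves the arm, as the interface text tells. Its arguments: {"type":"object","properties":{"commands":{"type":"array"}},"required":["commands"]}

```bash
mkdir -p pics; cat > h.py <<'E'
import numpy as np, cv2
from plant import get_state, viewer, workorder, env
from scipy.spatial.transform import Rotation as R
def rot(s):
    r=np.array(s["rotation"],float)
    return r if r.shape==(3,3) else R.from_quat(r).as_matrix()
def pix2plane(s,uv,z):
    K=np.array(s["camera_matrix"]);uv=np.atleast_2d(uv).astype(float)
    x=(uv[:,0]-K[0,2])/K[0,0];y=(uv[:,1]-K[1,2])/K[1,1]
    d=np.c_[x,-y,-np.ones(len(x))]@rot(s).T
    o=np.array(s["xyz"]); t=(z-o[2])/d[:,2]
    return o+d*t[:,None]
def proj(s,P):
    K=np.array(s["camera_matrix"]);p=(np.atleast_2d(P)-np.array(s["xyz"]))@rot(s)
    return np.c_[K[0,2]+K[0,0]*p[:,0]/-p[:,2],K[1,2]-K[1,1]*p[:,1]/-p[:,2]]
E
python3 - <<'E'
from h import *
np.set_printoptions(precision=4,suppress=True)
for n in ("top","side"):
    s=viewer.snapshot(n); cv2.imwrite(f"pics/{n}0.png",s["img"])
    print(n,s["xyz"],s["camera_matrix"],s["rotation"],[k for k in s])
    for l in ("bay","rail_left","rail_right","stop","box","knob","ink_bottle","medium_jar","paint_tin","stub_mug"):
        print(l,[(np.array(d["position"]).round(4).tolist(),round(d["p"],2)) for d in viewer.pinpoint(s,l)])
print(get_state())
E
```

```text
top [0.4773 0.0776 1.0995] [[367.6945   0.     254.8382]
 [  0.     367.6945 188.795 ]
 [  0.       0.       1.    ]] [-0.0155  0.0197  0.7104 -0.7033] ['img', 'camera_matrix', 'xyz', 'rotation', 'shot']
bay [([0.5656, 0.0727, 0.0039], 0.6)]
rail_left [([0.5279, 0.1817, 0.0146], 0.56)]
rail_right [([0.6529, 0.1469, 0.0116], 0.71)]
stop [([0.6094, 0.278, 0.0169], 0.84), ([0.7504, -0.0176, 0.0004], 0.35)]
box [([0.5457, -0.0727, 0.0083], 0.96), ([0.556, -0.2776, 0.0039], 0.94), ([0.307, 0.1661, 0.0013], 0.88), ([0.7454, -0.237, -0.0004], 0.65), ([0.394, -0.2428, -0.0002], 0.64)]
knob [([0.7482, -0.2363, 0.0451], 0.57), ([0.3947, -0.2415, 0.0295], 0.43), ([0.3109, 0.1655, 0.0432], 0.38), ([0.547, -0.0717, 0.058], 0.37), ([0.5586, -0.2806, 0.0339], 0.34)]
ink_bottle [([0.6917, 0.1514, 0.0148], 0.44)]
medium_jar [([0.7505, -0.0183, 0.0026], 0.95)]
paint_tin [([0.781, 0.1312, 0.0025], 0.62)]
stub_mug [([0.6064, 0.3828, 0.0002], 0.88), ([0.5475, -0.0712, 0.0109], 0.37)]
side [ 0.2556 -0.5511  0.4574] [[355.1224   0.     254.9495]
 [  0.     355.1224 186.5056]
 [  0.       0.       1.    ]] 
[... 647 characters left out ...]
.83)]
medium_jar [([0.7513, -0.0213, -0.0028], 0.63), ([0.5511, -0.0724, 0.0614], 0.25)]
paint_tin [([0.7766, 0.1321, 0.006], 0.81)]
stub_mug [([0.5496, -0.0726, 0.0563], 0.75), ([0.6104, 0.3809, -0.0013], 0.72)]
{'t': 1.1, 'q': array([-1.4461,  0.3588,  1.5104,  0.    ,  1.2725, -0.1151]), 'qvel': array([ 0.0004,  0.0026, -0.0003,  0.0005, -0.0006,  0.0017]), 'joint_torque': array([ -0.0008, -51.5353, -27.1131,   0.0672,   0.0248,  -0.    ]), 'tool_pos': array([ 0.1425, -0.5828,  0.2336]), 'tool_rot': array([ 0.9928,  0.1196,  0.    , -0.    ]), 'wrist_force': array([ 0.3849,  0.0409, -0.4327]), 'torque': array([0.0007, 0.0331, 0.0004]), 'grasp_force': 0.0, 'finger_gap': 0.9985117063193338}
```

View pics/top0.png

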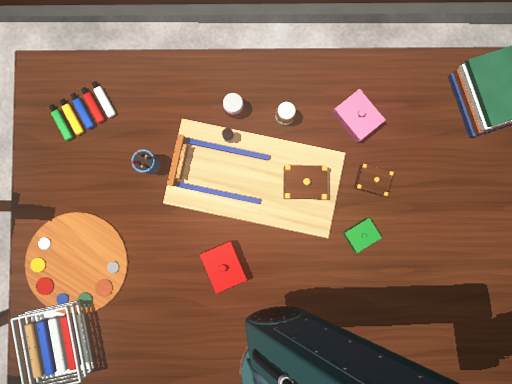

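View pics/side0.png

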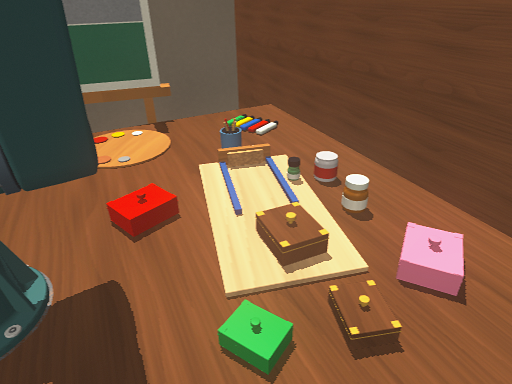

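Both views show the box on the apron at top pixel (306,182). The smaller look-alike lies off the board at (375,180). The rails run (185,140)-(270,157) and (180,186)-(260,201). The jar is at (286,112), the tin at (233,103), the ink bottle at (228,134) and the mug at (144,161). Next I fit the poses by silhouette.

```bash
cat > fit.py <<'E'
from h import *
from scipy.optimize import minimize
def cub(pose,x0,x1,y0,y1,z0,z1):
    x,y,a=pose; c,s=np.cos(a),np.sin(a)
    return np.array([[x+c*u-s*v,y+s*u+c*v,w] for u in(x0,x1) for v in(y0,y1) for w in(z0,z1)])
def hull(s,P,img,S=4):
    h=cv2.convexHull(proj(s,P).astype(np.float32))
    cv2.fillConvexPoly(img,np.round((h*S+(S-1)/2)*256).astype(np.int32),255,shift=8)
def fit(views,p0,solids,S=4):
    # views: (snapshot, mask uint8); solids: list of cuboid extents in the body frame
    big=[(s,cv2.resize(m,None,fx=S,fy=S,interpolation=cv2.INTER_NEAREST)>0) for s,m in views]
    def cost(p):
        c=0
        for s,m in big:
            im=np.zeros(m.shape,np.uint8)
            for q in solids: hull(s,cub(p,*q),im,S)
            im=im>0; c+=1-(im&m).sum()/(im|m).sum()
        return c/len(big)
    b=None
    for k in range(2):
        x=p0 if b is None else b.x
        sim=np.array([x,x+[.006,0,0],x+[0,.006,0],x+[0,0,.05]])
        b=minimize(cost,x,method="Nelder-Mead",options=dict(initial_simplex=sim,xatol=1e-5,fatol=1e-5))
    return b.x,b.fun
def rails(s,roi):
    hsv=cv2.cvtColor(s["img"],cv2.COLOR_BGR2HSV)
    m=cv2.inRange(hsv,(105,120,50),(130,255,255))
    r=np.zeros_like(m);h=cv2.convexHull(proj(s,roi).astype(np.float32)).astype(np.int32)
    cv2.fillConvexPoly(r,h,255); return m&r
RAILS=[(-.03,.22,.058,.074,.012,.027),(-.03,.22,-.074,-.058,.012,.027)]
BOX=[(-.06,.06,-.048,.048,.012,.057)]
def boxmask(s,near):
    ds=viewer.outline_of(s,"box");uv=proj(s,[[*near,.057]])[0]
    ds=[d for d in ds if d["region"].any()]
    k=min(ds,key=lambda d:np.hypot(*(np.argwhere(d["region"]).mean(0)[::-1]-uv)))
    return k["region"].astype(np.uint8)*255
def inbay(b,p):
    c,s=np.cos(b[2]),np.sin(b[2]);d=np.array(p[:2])-b[:2]
    return np.array([c*d[0]+s*d[1],-s*d[0]+c*d[1]])*1000
E
python3 - <<'E'
from fit import *
np.set_printoptions(precision=4,suppress=True)
p0=np.array([.567,.073,1.34+.45]); p0[2]=np.arctan2(.279-.073,.611-.567)
S={n:viewer.snapshot(n) for n in("top","side")}
roi=cub(p0,-.05,.225,-.085,.085,.02,.02)
mk={n:rails(S[n],roi) for n in S}
bm={n:boxmask(S[n],(.547,-.072)) for n in S}
print(p0,{n:((mk[n]>0).sum(),(bm[n]>0).sum()) for n in S})
out={}
for names in(["top"],["side"],["top","side"]):
    b,c=fit([(S[n],mk[n]) for n in names],p0,RAILS)
    x,c2=fit([(S[n],bm[n]) for n in names],np.array([.547,-.072,p0[2]]),BOX)
    print(names,b,round(c,3),x,round(c2,3),inbay(b,x),"dyaw",x[2]-b[2]); out["-".join(names)]=b
np.save("bay.npy",out["top-side"]); np.save("bayt.npy",out["top"]); np.save("bays.npy",out["side"])
vis=S["top"]["img"].copy()
b=out["top"]
for q in RAILS+[(-.25,.25,-.13,.13,.012,.012)]:
    cv2.polylines(vis,[cv2.convexHull(proj(S["top"],cub(b,*q)).astype(np.float32)).astype(np.int32)],1,(0,0,255),1)
cv2.polylines(vis,[cv2.convexHull(proj(S["top"],cub(x,*BOX[0])).astype(np.float32)).astype(np.int32)],1,(0,255,0),1)
cv2.imwrite("pics/fit.png",cv2.resize(vis[100:260,130:390],None,fx=3,fy=3))
E
```

```text
[0.567  0.073  1.3604] {'top': (np.int64(83), np.int64(892)), 'side': (np.int64(395), np.int64(3107))}
['top'] [0.563  0.08   1.3333] 0.919 [ 0.547  -0.072   1.3604] 1.0 [-151.5282  -20.1695] dyaw 0.027048907763961738
['side'] [0.5729 0.0948 1.3443] 0.551 [ 0.5503 -0.0724  1.5277] 0.04 [-167.9553  -15.5949] dyaw 0.1834694651717519
['top', 'side'] [0.5693 0.0862 1.3499] 0.741 [ 0.5503 -0.0724  1.5277] 0.52 [-158.8837  -16.2627] dyaw 0.17784818473239872
```

View pics/fit.png

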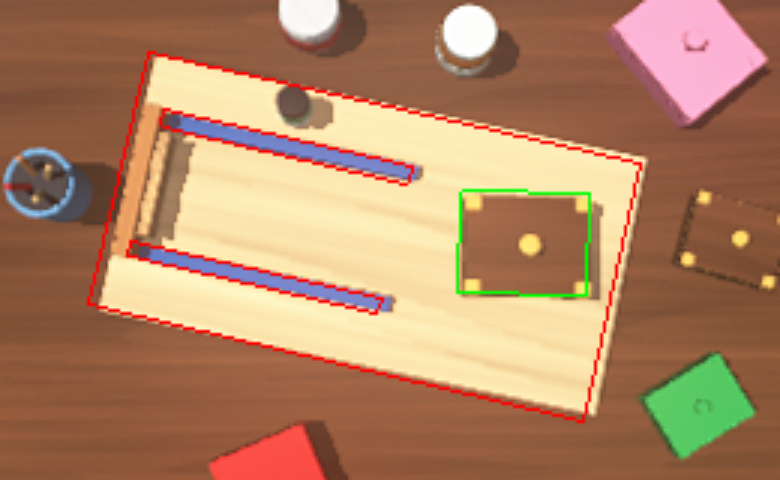

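The rail masks were too tight, so the red overlay sits short of the rails. The green box outline matches well. I'll widen the blue threshold and refit.

```bash
sed -i 's/(105,120,50),(130,255,255)/(108,60,30),(140,255,255)/' fit.py
python3 - <<'E'
from fit import *
np.set_printoptions(precision=4,suppress=True)
p0=np.array([.567,.073,1.345])
S={n:viewer.snapshot(n) for n in("top","side")}
roi=cub(p0,-.05,.23,-.085,.085,.02,.02)
mk={n:rails(S[n],roi) for n in S}
bm={n:boxmask(S[n],(.547,-.072)) for n in S}
print({n:((mk[n]>0).sum(),(bm[n]>0).sum()) for n in S})
print([ (round(d["p"],2),np.argwhere(d["region"]).mean(0).round()) for d in viewer.outline_of(S["top"],"box")])
for n in S:
    b,c=fit([(S[n],mk[n])],p0,RAILS)
    x,c2=fit([(S[n],bm[n])],np.array([.550,-.072,1.5]),BOX)
    print(n,b,round(c,3),x,round(c2,3),inbay(b,x),"dyaw",x[2]-b[2]); np.save(f"bay_{n}.npy",b)
vis=[]
for n,(r,c) in dict(top=(100,130),side=(140,150)).items():
    v=S[n]["img"].copy(); v=cv2.resize(v,None,fx=3,fy=3)
    for q in RAILS+[(-.25,.25,-.13,.13,.012,.012)]:
        cv2.polylines(v,[cv2.convexHull((proj(S[n],cub(np.load(f"bay_{n}.npy"),*q))*3+1).astype(np.float32)).astype(np.int32)],1,(0,0,255),1)
    vis.append(v[r*3:r*3+ (300 if n=="top" else 240),c*3:c*3+660])
cv2.imwrite("pics/fit2.png",np.vstack(vis))
E
```

```text
{'top': (np.int64(776), np.int64(1382)), 'side': (np.int64(579), np.int64(3072))}
[(0.92, array([116., 358.])), (0.74, array([182., 304.])), (0.74, array([266., 223.])), (0.71, array([179., 373.])), (0.69, array([234., 361.])), (0.59, array([178., 248.]))]
top [0.5661 0.0718 1.3556] 0.25 [ 0.5488 -0.0699  1.5569] 0.072 [-142.0826  -13.375 ] dyaw 0.2012875184823253
side [0.5718 0.0908 1.3415] 0.343 [ 0.5506 -0.0712  1.5208] 0.048 [-162.5632  -16.2382] dyaw 0.1792236547500079
```

View pics/fit2.png

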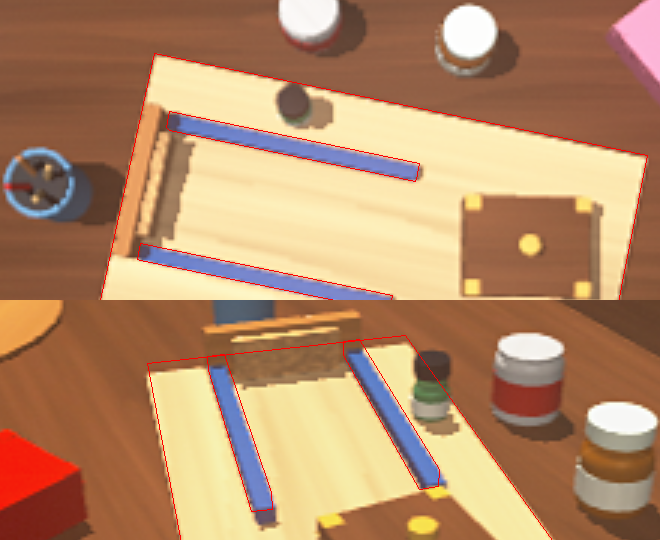

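The top fit is good: it also matches the board's edges. The bay is at (0.566, 0.072), yaw 1.3556. The box is at bay (-142, -14), yawed about +0.19. I'll push the box's right side flush with two fingers first, to square and centre it, then push from behind. First, turn and travel.

drive_tool([
  {"grip": 0.36, "xyz": [0, 0, 0], "rotation": [0, 0, 0.114]},
  {"grip": 0.36, "xyz": [0, 0, 0], "rotation": [0, 0, 0.114]},
  {"grip": 0.36, "xyz": [0, 0, 0], "rotation": [0, 0, 0.114]},
  {"grip": 0.36, "xyz": [0, 0, 0], "rotation": [0, 0, 0.113]},
  {"grip": 0.36, "xyz": [26, -39, 0], "rotation": [0, 0, 0]},
  {"grip": 0.36, "xyz": [26, -39, 0], "rotation": [0, 0, 0]},
  {"grip": 0.36, "xyz": [26, -39, 0], "rotation": [0, 0, 0]},
  {"grip": 0.36, "xyz": [26, -39, 0], "rotation": [0, 0, 0]},
  {"grip": 0.36, "xyz": [26, -39, 0], "rotation": [0, 0, 0]},
  {"grip": 0.36, "xyz": [26, -39, 0], "rotation": [0, 0, 0]},
])

```text
t: 2.55
tool_pos: [0.346, -0.3861, 0.2338]
tool_rot: [0.994, -0.108, 0.0, 0.0]
wrist_force: [0.7, 0.1, 0.4]
finger_gap: 0.683
grasp_force: 0.0
```

drive_tool([
  {"grip": 0.36, "xyz": [26, -39, 0], "rotation": [0, 0, 0]},
  {"grip": 0.36, "xyz": [26, -39, 0], "rotation": [0, 0, 0]},
  {"grip": 0.36, "xyz": [26, -39, 0], "rotation": [0, 0, 0]},
  {"grip": 0.36, "xyz": [26, -39, 0], "rotation": [0, 0, 0]},
  {"grip": 0.36, "xyz": [26, -39, 0], "rotation": [0, 0, 0]},
  {"grip": 0.36, "xyz": [26, -39, 0], "rotation": [0, 0, 0]},
  {"grip": 0.36, "xyz": [26, -39, 0], "rotation": [0, 0, 0]},
  {"grip": 0.36, "xyz": [26, -39, 0], "rotation": [0, 0, 0]},
  {"grip": 0.36, "xyz": [26, -39, 0], "rotation": [0, 0, 0]},
  {"grip": 0.36, "xyz": [0, 0, 0], "rotation": [0, 0, 0]},
])

```text
t: 3.55
tool_pos: [0.6522, -0.0903, 0.2335]
tool_rot: [0.994, -0.105, 0.001, -0.001]
wrist_force: [-0.9, -0.4, 0.1]
finger_gap: 0.68
grasp_force: 0.0
```

```bash
cat > tool.py <<'E'
from fit import *
np.set_printoptions(precision=4,suppress=True)
def tool():
    s=get_state(); b=np.load("bay_top.npy"); M=R.from_quat(s["tool_rot"]).as_matrix()
    print("t",s["t"],"bay mm",inbay(b,s["tool_pos"]).round(1),"z",round(s["tool_pos"][2]*1000,1),"toolx-bayx",round(np.arctan2(M[1,0],M[0,0])-b[2],4),"tilt",M[:,2].round(3),"gap",round(s["finger_gap"]*88,1),"F",s["wrist_force"].round(2))
if __name__=="__main__": tool()
E
python3 tool.py
```

```text
t 3.55 bay mm [-139.9 -118.7] z 233.5 toolx-bayx -1.5663 tilt [ 0.003  0.002 -1.   ] gap 59.8 F [-0.88 -0.42  0.15]
```

drive_tool([
  {"grip": 0.36, "xyz": [0, 0, 40], "rotation": [0, 0, 0]},
  {"grip": 0.36, "xyz": [0, 0, 40], "rotation": [0, 0, 0]},
  {"grip": 0.36, "xyz": [0, 0, 40], "rotation": [0, 0, 0]},
  {"grip": 0.36, "xyz": [0, 0, 40], "rotation": [0, 0, 0]},
  {"grip": 0.36, "xyz": [0, 0, 20], "rotation": [0, 0, 0]},
  {"grip": 0.36, "xyz": [0, 0, 10], "rotation": [0, 0, 0]},
  {"grip": 0.36, "xyz": [0, 0, 0], "rotation": [0, 0, 0]},
  {"grip": 0.36, "xyz": [0, 0, 0], "rotation": [0, 0, 0]},
])

```text
t: 4.35
tool_pos: [0.6492, -0.0951, 0.0448]
tool_rot: [0.994, -0.108, 0.001, 0.0]
wrist_force: [0.7, -0.3, 0.2]
finger_gap: 0.681
grasp_force: 0.0
```

```bash
python3 tool.py
```

```text
t 4.35 bay mm [-145.2 -116.8] z 44.8 toolx-bayx -1.571 tilt [ 0.002 -0.    -1.   ] gap 59.9 F [ 0.72 -0.32  0.18]
```

drive_tool([
  {"grip": 0.36, "xyz": [-13, 0, 0], "rotation": [0, 0, 0]},
  {"grip": 0.36, "xyz": [-12, 0, 0], "rotation": [0, 0, 0]},
  {"grip": 0.36, "xyz": [-5, 0, 0], "rotation": [0, 0, 0]},
  {"grip": 0.36, "xyz": [-5, 0, 0], "rotation": [0, 0, 0]},
  {"grip": 0.36, "xyz": [-5, 0, 0], "rotation": [0, 0, 0]},
  {"grip": 0.36, "xyz": [-4, 0, 0], "rotation": [0, 0, 0]},
  {"grip": 0.36, "xyz": [-4, 0, 0], "rotation": [0, 0, 0]},
  {"grip": 0.36, "xyz": [-4, 0, 0], "rotation": [0, 0, 0]},
  {"grip": 0.36, "xyz": [-2, 0, 0], "rotation": [0, 0, 0]},
  {"grip": 0.36, "xyz": [0, 0, 0], "rotation": [0, 0, 0]},
])

```text
t: 5.35
tool_pos: [0.5955, -0.083, 0.0438]
tool_rot: [0.994, -0.107, -0.0, -0.0]
wrist_force: [2.9, -2.6, 2.5]
finger_gap: 0.68
grasp_force: 1.7
```

```bash
python3 - <<'E'
from tool import *
tool()
b=np.load("bay_top.npy")
s=viewer.snapshot("side"); bm=boxmask(s,(.55,-.07)); x,c=fit([(s,bm)],np.array([.548,-.07,1.4]),BOX)
print(x,c,inbay(b,x),x[2]-b[2]); cv2.imwrite("pics/side1.png",s["img"])
t=viewer.snapshot("top"); cv2.imwrite("pics/top1.png",t["img"])
cv2.imwrite("pics/pair1.png",np.vstack([s["img"][130:330],t["img"][60:260]]))
E
```

```text
t 5.35 bay mm [-144.9  -61.8] z 43.8 toolx-bayx -1.5709 tilt [ 0.  0. -1.] gap 59.8 F [ 2.9  -2.56  2.55]
[ 0.5365 -0.0619  1.3987] 0.041205908467188634 [-136.8469    0.3747] 0.04305942244807648
```

View pics/pair1.png

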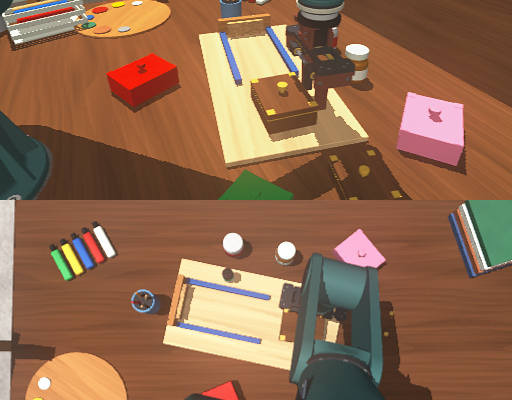

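The side view shows the box nearly square with both fingers against its right side. I back off, lift, move behind it and turn.

drive_tool([
  {"grip": 0.36, "xyz": [10, 0, 0], "rotation": [0, 0, 0]},
  {"grip": 0.36, "xyz": [30, 0, 0], "rotation": [0, 0, 0]},
  {"grip": 0.36, "xyz": [0, 0, -40], "rotation": [0, 0, 0]},
  {"grip": 0.36, "xyz": [0, 0, -40], "rotation": [0, 0, 0]},
  {"grip": 0.36, "xyz": [0, 0, -40], "rotation": [0, 0, 0]},
  {"grip": 0.36, "xyz": [0, 0, -40], "rotation": [0, 0, 0]},
  {"grip": 0.36, "xyz": [-34, 32, 0], "rotation": [0, 0, 0]},
  {"grip": 0.36, "xyz": [-34, 32, 0], "rotation": [0, 0, 0]},
  {"grip": 0.36, "xyz": [-34, 31, 0], "rotation": [0, 0, 0]},
  {"grip": 0.36, "xyz": [0, 0, 0], "rotation": [0, 0, -0.143]},
])

```text
t: 6.5
tool_pos: [0.5085, -0.163, 0.2023]
tool_rot: [0.999, -0.037, -0.004, -0.001]
wrist_force: [-0.0, 0.5, -0.6]
finger_gap: 0.683
grasp_force: 0.0
```

drive_tool([
  {"grip": 0.36, "xyz": [0, 0, 0], "rotation": [0, 0, -0.143]},
  {"grip": 0.36, "xyz": [0, 0, 0], "rotation": [0, 0, -0.143]},
  {"grip": 0.36, "xyz": [0, 0, 0], "rotation": [0, 0, -0.143]},
  {"grip": 0.36, "xyz": [0, 0, 0], "rotation": [0, 0, -0.143]},
  {"grip": 0.36, "xyz": [0, 0, 0], "rotation": [0, 0, -0.143]},
  {"grip": 0.36, "xyz": [0, 0, 0], "rotation": [0, 0, -0.143]},
  {"grip": 0.36, "xyz": [0, 0, 0], "rotation": [0, 0, -0.143]},
  {"grip": 0.36, "xyz": [0, 0, 0], "rotation": [0, 0, -0.143]},
  {"grip": 0.36, "xyz": [0, 0, 0], "rotation": [0, 0, -0.143]},
  {"grip": 0.36, "xyz": [0, 0, 0], "rotation": [0, 0, -0.141]},
])

```text
t: 7.5
tool_pos: [0.5136, -0.1617, 0.2026]
tool_rot: [0.777, 0.629, -0.001, -0.002]
wrist_force: [-0.3, -0.9, -0.5]
finger_gap: 0.678
grasp_force: 0.0
```

drive_tool([
  {"grip": 0.36, "xyz": [-30, 0, 0], "rotation": [0, 0, 0]},
  {"grip": 0.36, "xyz": [-30, 0, 0], "rotation": [0, 0, 0]},
  {"grip": 0.36, "xyz": [0, 0, 0], "rotation": [0, 0, 0]},
  {"grip": 0.36, "xyz": [0, 0, 0], "rotation": [0, 0, 0]},
])

```text
t: 7.9
tool_pos: [0.5011, -0.2207, 0.2028]
tool_rot: [0.779, 0.626, -0.0, -0.002]
wrist_force: [0.3, 0.4, 0.4]
finger_gap: 0.683
grasp_force: 0.0
```

```bash
python3 - <<'E'
from tool import *
tool()
b=np.load("bay_top.npy")
S={n:viewer.snapshot(n) for n in("top","side")}
for n in S:
    m=boxmask(S[n],(.538,-.063)); x,c=fit([(S[n],m)],np.array([.538,-.063,1.4]),BOX)
    print(n,x,round(c,3),inbay(b,x),x[2]-b[2],(m>0).sum())
cv2.imwrite("pics/top2.png",S["top"]["img"][100:300])
E
```

```text
t 7.9 bay mm [-299.6    1. ] z 202.8 toolx-bayx -0.0016 tilt [-0.003  0.003 -1.   ] gap 60.1 F [0.3  0.38 0.45]
top [ 0.5362 -0.0629  1.4141] 0.047 [-137.9464    0.447 ] 0.058534494330912734 1430
side [ 0.5366 -0.0629  1.4016] 0.057 [-137.8277    0.0886] 0.046040179873051645 2969
```

View pics/top2.png

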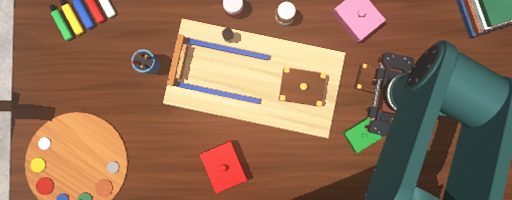

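The box is centred (y≈0) with about 0.05 rad of yaw left, and the rear push will flatten that. I descend behind it and make a short first push.

drive_tool([
  {"grip": 0.36, "xyz": [29, 0.5, 0], "rotation": [0, 0, 0]},
  {"grip": 0.36, "xyz": [28, 0.5, 0], "rotation": [0, 0, 0]},
  {"grip": 0.36, "xyz": [0, 0, 40], "rotation": [0, 0, 0]},
  {"grip": 0.36, "xyz": [0, 0, 40], "rotation": [0, 0, 0]},
  {"grip": 0.36, "xyz": [0, 0, 40], "rotation": [0, 0, 0]},
  {"grip": 0.36, "xyz": [0, 0, 25], "rotation": [0, 0, 0]},
  {"grip": 0.36, "xyz": [0, 0, 14], "rotation": [0, 0, 0]},
  {"grip": 0.36, "xyz": [0, 0, 0], "rotation": [0, 0, 0]},
  {"grip": 0.36, "xyz": [0, 0, 0], "rotation": [0, 0, 0]},
])

```text
t: 9.0
tool_pos: [0.5153, -0.1652, 0.0449]
tool_rot: [0.779, 0.627, -0.0, -0.0]
wrist_force: [0.7, 1.0, 0.9]
finger_gap: 0.678
grasp_force: 0.0
```

drive_tool([
  {"grip": 0.36, "xyz": [10, 0, 0], "rotation": [0, 0, 0]},
  {"grip": 0.36, "xyz": [8, 0, 0], "rotation": [0, 0, 0]},
  {"grip": 0.36, "xyz": [5, 0, 0], "rotation": [0, 0, 0]},
  {"grip": 0.36, "xyz": [5, 0, 0], "rotation": [0, 0, 0]},
  {"grip": 0.36, "xyz": [5, 0, 0], "rotation": [0, 0, 0]},
  {"grip": 0.36, "xyz": [5, 0, 0], "rotation": [0, 0, 0]},
  {"grip": 0.36, "xyz": [5, 0, 0], "rotation": [0, 0, 0]},
  {"grip": 0.36, "xyz": [5, 0, 0], "rotation": [0, 0, 0]},
  {"grip": 0.36, "xyz": [5, 0, 0], "rotation": [0, 0, 0]},
  {"grip": 0.36, "xyz": [0, 0, 0], "rotation": [0, 0, 0]},
])

```text
t: 10.0
tool_pos: [0.527, -0.1135, 0.0448]
tool_rot: [0.779, 0.627, 0.0, 0.0]
wrist_force: [1.0, -1.6, 0.6]
finger_gap: 0.68
grasp_force: 0.7
```

```bash
cat > chk.py <<'E'
from tool import *
import sys
tool(); b=np.load("bay_top.npy"); x0=float(sys.argv[1])/1000
c,s_=np.cos(b[2]),np.sin(b[2]); g=np.array([b[0]+c*x0,b[1]+s_*x0,b[2]+.02])
for n in sys.argv[2:]:
    s=viewer.snapshot(n); m=boxmask(s,g[:2]); x,cc=fit([(s,m)],g,BOX)
    print(n,round(cc,3),inbay(b,x).round(1),round(x[2]-b[2],4),(m>0).sum())
    cv2.imwrite(f"pics/chk_{n}.png",s["img"])
E
python3 chk.py -120 top side
```

```text
t 10.0 bay mm [-189.3   -1.4] z 44.8 toolx-bayx 0.0002 tilt [ 0.001  0.    -1.   ] gap 59.8 F [ 0.99 -1.63  0.58]
top 0.128 [-111.3   -3.8] -0.0066 1293
side 0.485 [-118.    -0.5] -0.2385 1420
```

drive_tool([
  {"grip": 0.36, "xyz": [5, 0, 0], "rotation": [0, 0, 0]},
  {"grip": 0.36, "xyz": [5, 0, 0], "rotation": [0, 0, 0]},
  {"grip": 0.36, "xyz": [4, 0, 0], "rotation": [0, 0, 0]},
  {"grip": 0.36, "xyz": [3, 0, 0], "rotation": [0, 0, 0]},
  {"grip": 0.36, "xyz": [0, 0, 0], "rotation": [0, 0, 0]},
  {"grip": 0.36, "xyz": [-30, 0, 0], "rotation": [0, 0, 0]},
  {"grip": 0.36, "xyz": [-40, 0, -20], "rotation": [0, 0, 0]},
  {"grip": 0.36, "xyz": [-40, 0, -20], "rotation": [0, 0, 0]},
  {"grip": 0.36, "xyz": [0, 0, 0], "rotation": [0, 0, 0]},
  {"grip": 0.36, "xyz": [0, 0, 0], "rotation": [0, 0, 0]},
])

```text
t: 11.2
tool_pos: [0.5069, -0.2054, 0.0851]
tool_rot: [0.78, 0.626, 0.001, 0.0]
wrist_force: [0.6, -0.1, 0.2]
finger_gap: 0.681
grasp_force: 0.0
```

```bash
python3 chk.py -100 top side
```

```text
t 11.2 bay mm [-283.4   -1.3] z 85.1 toolx-bayx -0.0022 tilt [ 0.001  0.    -1.   ] gap 60.0 F [ 0.62 -0.13  0.15]
top 0.071 [-98.3  -3. ] 0.0017 1375
side 0.812 [-100.8   -2.7] -0.0112 516
```

View pics/chk_top.png

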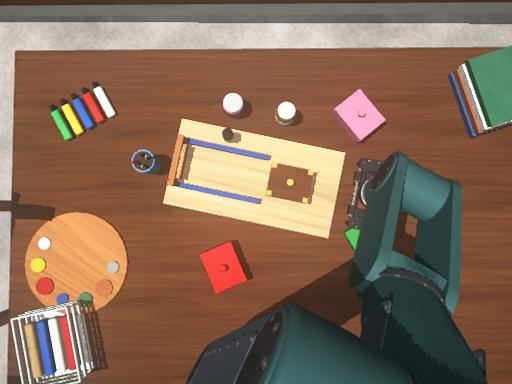

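The box is square (0.002 rad) at bay (-98, -3) and both rails are clear. I re-engage and push, drifting slightly towards +y to recentre it.

drive_tool([
  {"grip": 0.36, "xyz": [40, 0, 20], "rotation": [0, 0, 0]},
  {"grip": 0.36, "xyz": [40, 0, 20], "rotation": [0, 0, 0]},
  {"grip": 0.36, "xyz": [18, 0, 1], "rotation": [0, 0, 0.002]},
  {"grip": 0.36, "xyz": [8, 0, 0], "rotation": [0, 0, 0]},
  {"grip": 0.36, "xyz": [5, 0, 0], "rotation": [0, 0, 0]},
  {"grip": 0.36, "xyz": [6, -0.5, 0], "rotation": [0, 0, 0]},
  {"grip": 0.36, "xyz": [6, -0.5, 0], "rotation": [0, 0, 0]},
  {"grip": 0.36, "xyz": [6, -0.5, 0], "rotation": [0, 0, 0]},
  {"grip": 0.36, "xyz": [6, -0.5, 0], "rotation": [0, 0, 0]},
  {"grip": 0.36, "xyz": [6, -0.5, 0], "rotation": [0, 0, 0]},
])

```text
t: 12.4
tool_pos: [0.5345, -0.0666, 0.0439]
tool_rot: [0.78, 0.626, 0.0, 0.0]
wrist_force: [0.2, -2.4, -0.4]
finger_gap: 0.681
grasp_force: 1.3
```

drive_tool([
  {"grip": 0.36, "xyz": [6, -0.5, 0], "rotation": [0, 0, 0]},
  {"grip": 0.36, "xyz": [6, 0, 0], "rotation": [0, 0, 0]},
  {"grip": 0.36, "xyz": [6, 0, 0], "rotation": [0, 0, 0]},
  {"grip": 0.36, "xyz": [6, 0, 0], "rotation": [0, 0, 0]},
  {"grip": 0.36, "xyz": [6, 0, 0], "rotation": [0, 0, 0]},
  {"grip": 0.36, "xyz": [0, 0, 0], "rotation": [0, 0, 0]},
])

```text
t: 13.0
tool_pos: [0.5406, -0.0361, 0.0437]
tool_rot: [0.779, 0.627, 0.0, -0.0]
wrist_force: [0.3, 0.1, 1.4]
finger_gap: 0.676
grasp_force: 0.0
```

```bash
python3 chk.py -38 top side; python3 - <<'E'
import cv2,numpy as np
a=cv2.imread("pics/chk_top.png");b=cv2.imread("pics/chk_side.png")
cv2.imwrite("pics/c3.png",np.vstack([cv2.resize(a[100:250,140:400],None,fx=2,fy=2),cv2.resize(b[140:290,140:400],None,fx=2,fy=2)]))
E
```

```text
t 13.0 bay mm [-110.8    1.9] z 43.7 toolx-bayx -0.0015 tilt [ 0.     0.001 -1.   ] gap 59.5 F [0.28 0.14 1.43]
top 0.29 [-29.   -1.2] -0.0158 1046
side 0.451 [-35.9   4.2] -0.1804 1209
```

View pics/c3.png

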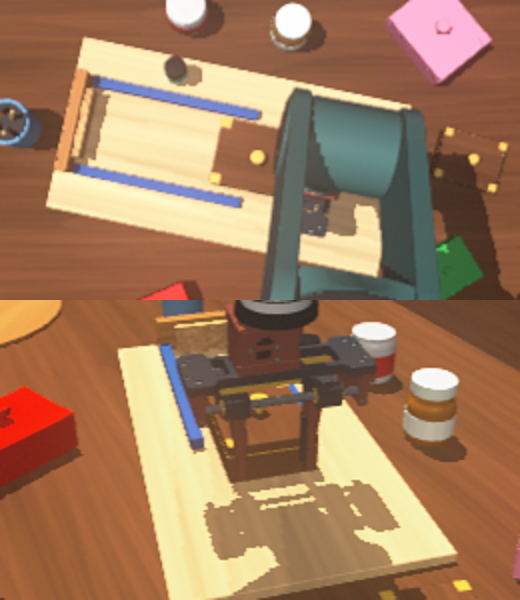

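The box front is entering the lane with visible gaps on both sides. The knob is at about crop pixel (258,157), and the front corners at (226,121) and (211,182). I'll compute the lateral position from the knob and the front brass corners.

```bash
cat > brass.py <<'E'
from tool import *
def brass(img_s):
    b=np.load("bay_top.npy"); hsv=cv2.cvtColor(img_s["img"],cv2.COLOR_BGR2HSV)
    m=cv2.inRange(hsv,(18,150,150),(32,255,255))
    n,_,st,ce=cv2.connectedComponentsWithStats(m)
    for i in range(1,n):
        p=inbay(b,pix2plane(img_s,ce[i],.057)[0]);k=inbay(b,pix2plane(img_s,ce[i],.072)[0])
        if st[i,4]>=6 and -130<p[0]<230 and abs(p[1])<58: print(st[i,4],ce[i].round(1),"lid",p.round(1),"knob",k.round(1))
if __name__=="__main__": tool(); brass(viewer.snapshot("top"))
E
python3 brass.py
```

```text
t 13.2 bay mm [-111.5    2.3] z 43.5 toolx-bayx -0.0019 tilt [-0.     0.001 -1.   ] gap 60.0 F [-0.18 -0.01 -0.53]
```

```bash
python3 - <<'E'
from tool import *
b=np.load("bay_top.npy");s=viewer.snapshot("top");im=s["img"]
print(im[176:182,266:273].reshape(-1,3)[::5].tolist(), cv2.cvtColor(im,cv2.COLOR_BGR2HSV)[178,268])
E
sed -i 's/(18,150,150)/(18,110,120)/' brass.py; sed -i 's/(18,110,120),(32,255,255)/(20,130,120),(35,255,255)/' brass.py; python3 brass.py
```

```text
[[113, 214, 250], [90, 165, 223], [125, 234, 254], [130, 239, 254], [76, 136, 182], [128, 238, 255], [132, 245, 255], [80, 139, 189], [59, 90, 125]] [ 26 127 254]
t 13.3 bay mm [-111.8    2.2] z 43.5 toolx-bayx -0.0021 tilt [-0.  0. -1.] gap 60.2 F [-0.53  0.04  0.85]
17 [268.3 177.3] lid [-39.3  -4. ] knob [-38.9  -2.6]
6 [248.7 188.7] lid [ 8.7 39.1] knob [ 8.4 39.8]
```

The knob is at bay (-39, -2.6), so the box is about 2 mm right of centre with near-zero yaw. I continue with a slight left drift.

drive_tool([
  {"grip": 0.36, "xyz": [6, -0.2, 0], "rotation": [0, 0, -0.001]},
  {"grip": 0.36, "xyz": [7, -0.2, 0], "rotation": [0, 0, -0.001]},
  {"grip": 0.36, "xyz": [7, -0.2, 0], "rotation": [0, 0, 0]},
  {"grip": 0.36, "xyz": [7, -0.2, 0], "rotation": [0, 0, 0]},
  {"grip": 0.36, "xyz": [7, -0.2, 0], "rotation": [0, 0, 0]},
  {"grip": 0.36, "xyz": [7, -0.2, 0], "rotation": [0, 0, 0]},
  {"grip": 0.36, "xyz": [7, -0.2, 0], "rotation": [0, 0, 0]},
  {"grip": 0.36, "xyz": [7, -0.2, 0], "rotation": [0, 0, 0]},
  {"grip": 0.36, "xyz": [6, 0, 0], "rotation": [0, 0, 0]},
  {"grip": 0.36, "xyz": [0, 0, 0], "rotation": [0, 0, 0]},
])

```text
t: 14.35
tool_pos: [0.5521, 0.0238, 0.0438]
tool_rot: [0.779, 0.627, 0.0, -0.0]
wrist_force: [-0.2, -0.3, 0.2]
finger_gap: 0.677
grasp_force: 0.0
```

```bash
python3 brass.py
```

```text
t 14.35 bay mm [-49.9   3.4] z 43.8 toolx-bayx 0.0008 tilt [ 0.001  0.001 -1.   ] gap 59.6 F [-0.19 -0.33  0.21]
```

```bash
sed -i 's/(20,130,120)/(22,112,100)/; s/>=6/>=4/' brass.py; python3 brass.py; python3 chk.py 24 top; python3 - <<'E'
from h import *
s=viewer.snapshot("top"); print([np.array(d["position"]).round(4) for d in viewer.pinpoint(s,"box")][:3],[np.array(d["position"]).round(4) for d in viewer.pinpoint(s,"knob")][:4])
E
```

```text
t 14.4 bay mm [-50.2   3.3] z 43.8 toolx-bayx 0.0007 tilt [ 0.001  0.    -1.   ] gap 60.2 F [0.11 0.14 0.67]
20 [231.9 156.8] lid [ 74.1 -40. ] knob [ 72.8 -38.2]
8 [244.6 174. ] lid [28.5  0.6] knob [27.9  1.8]
20 [225.8 184.6] lid [74.5 41.2] knob [73.2 41.8]
t 14.45 bay mm [-50.5   3.3] z 43.9 toolx-bayx 0.0005 tilt [ 0.001  0.    -1.   ] gap 59.8 F [-0.63 -0.03 -0.37]
top 0.546 [30.   2.1] -0.0405 662
[array([0.3053, 0.1689, 0.002 ]), array([0.5679, 0.0941, 0.0079]), array([ 0.7474, -0.2379, -0.0015])] [array([ 0.746 , -0.2378,  0.0417]), array([ 0.5584, -0.2777,  0.0319]), array([0.3099, 0.1662, 0.0427]), array([ 0.391 , -0.2407,  0.028 ])]
```

Both front corners are symmetric (-40.0 and +41.2) and level, so the box is centred at y≈0.6 and square. I push straight on.

drive_tool([
  {"grip": 0.36, "xyz": [6, 0, 0], "rotation": [0, 0, 0]},
  {"grip": 0.36, "xyz": [8, 0, 0], "rotation": [0, 0, 0]},
  {"grip": 0.36, "xyz": [8, 0, 0], "rotation": [0, 0, 0]},
  {"grip": 0.36, "xyz": [8, 0, 0], "rotation": [0, 0, 0]},
  {"grip": 0.36, "xyz": [8, 0, 0], "rotation": [0, 0, 0]},
  {"grip": 0.36, "xyz": [8, 0, 0], "rotation": [0, 0, 0]},
  {"grip": 0.36, "xyz": [8, 0, 0], "rotation": [0, 0, 0]},
  {"grip": 0.36, "xyz": [8, 0, 0], "rotation": [0, 0, 0]},
  {"grip": 0.36, "xyz": [6, 0, 0], "rotation": [0, 0, 0]},
  {"grip": 0.36, "xyz": [0, 0, 0], "rotation": [0, 0, 0]},
])

```text
t: 15.7
tool_pos: [0.5666, 0.0905, 0.0436]
tool_rot: [0.779, 0.627, 0.0, -0.0]
wrist_force: [-0.3, 0.3, 1.0]
finger_gap: 0.68
grasp_force: 0.0
```

```bash
python3 brass.py
```

```text
t 15.7 bay mm [18.4  3.5] z 43.6 toolx-bayx 0.0006 tilt [ 0.     0.001 -1.   ] gap 59.9 F [-0.26  0.31  1.02]
14 [207.9 152.4] lid [143.7 -38.4] knob [141.5 -36.6]
21 [202.4 179.9] lid [142.4  41.4] knob [140.1  42. ]
```

drive_tool([
  {"grip": 0.36, "xyz": [6, 0.2, 0], "rotation": [0, 0, 0]},
  {"grip": 0.36, "xyz": [7, 0.2, 0], "rotation": [0, 0, 0]},
  {"grip": 0.36, "xyz": [7, 0.2, 0], "rotation": [0, 0, 0]},
  {"grip": 0.36, "xyz": [7, 0.2, 0], "rotation": [0, 0, 0]},
  {"grip": 0.36, "xyz": [6, 0.2, 0], "rotation": [0, 0, 0]},
  {"grip": 0.36, "xyz": [5, 0.2, 0], "rotation": [0, 0, 0]},
  {"grip": 0.36, "xyz": [5, 0, 0], "rotation": [0, 0, 0]},
  {"grip": 0.36, "xyz": [4, 0, 0], "rotation": [0, 0, 0]},
  {"grip": 0.36, "xyz": [3, 0, 0], "rotation": [0, 0, 0]},
  {"grip": 0.36, "xyz": [0, 0, 0], "rotation": [0, 0, 0]},
])

```text
t: 16.75
tool_pos: [0.5784, 0.1385, 0.0438]
tool_rot: [0.779, 0.627, 0.0, -0.0]
wrist_force: [-0.3, 1.0, -0.5]
finger_gap: 0.682
grasp_force: 0.0
```

```bash
python3 brass.py
```

```text
t 16.75 bay mm [67.8  2.2] z 43.8 toolx-bayx 0.0004 tilt [ 0.     0.001 -1.   ] gap 60.1 F [-0.3   0.99 -0.49]
```

Now small steps until the force rises at the stop.

drive_tool([
  {"grip": 0.36, "xyz": [2, 0, 0], "rotation": [0, 0, 0]},
  {"grip": 0.36, "xyz": [2, 0, 0], "rotation": [0, 0, 0]},
  {"grip": 0.36, "xyz": [2, 0, 0], "rotation": [0, 0, 0]},
  {"grip": 0.36, "xyz": [0, 0, 0], "rotation": [0, 0, 0]},
])

```text
t: 17.2
tool_pos: [0.5796, 0.1437, 0.0439]
tool_rot: [0.779, 0.627, 0.0, 0.0]
wrist_force: [-0.1, -3.9, 2.8]
finger_gap: 0.68
grasp_force: 1.5
```

drive_tool([
  {"grip": 0.36, "xyz": [1, 0, 0], "rotation": [0, 0, 0]},
  {"grip": 0.36, "xyz": [1, 0, 0], "rotation": [0, 0, 0]},
  {"grip": 0.36, "xyz": [0, 0, 0], "rotation": [0, 0, 0]},
])

```text
t: 17.5
tool_pos: [0.5799, 0.1455, 0.0439]
tool_rot: [0.779, 0.627, 0.0, 0.0]
wrist_force: [-0.3, -4.8, 2.4]
finger_gap: 0.681
grasp_force: 2.4
```

drive_tool([
  {"grip": 0.36, "xyz": [1, 0, 0], "rotation": [0, 0, 0]},
  {"grip": 0.36, "xyz": [1, 0, 0], "rotation": [0, 0, 0]},
  {"grip": 0.36, "xyz": [0, 0, 0], "rotation": [0, 0, 0]},
])

```text
t: 17.8
tool_pos: [0.5803, 0.1474, 0.0439]
tool_rot: [0.779, 0.627, 0.0, 0.0]
wrist_force: [-1.2, -5.2, 3.5]
finger_gap: 0.679
grasp_force: 2.5
```

```bash
python3 brass.py
```

```text
t 17.8 bay mm [77.   2.2] z 43.9 toolx-bayx 0.0003 tilt [ 0. -0. -1.] gap 59.7 F [-1.15 -5.19  3.49]
```

drive_tool([
  {"grip": 0.36, "xyz": [1, 0, 0], "rotation": [0, 0, 0]},
  {"grip": 0.36, "xyz": [0, 0, 0], "rotation": [0, 0, 0]},
])

```text
t: 18.05
tool_pos: [0.5805, 0.1484, 0.0439]
tool_rot: [0.779, 0.627, -0.0, 0.0]
wrist_force: [-0.2, -5.2, 4.4]
finger_gap: 0.676
grasp_force: 2.6
```

drive_tool([
  {"grip": 0.36, "xyz": [1, 0, 0], "rotation": [0, 0, 0]},
  {"grip": 0.36, "xyz": [0, 0, 0], "rotation": [0, 0, 0]},
])

```text
t: 18.25
tool_pos: [0.5807, 0.1493, 0.0438]
tool_rot: [0.779, 0.627, -0.0, 0.0]
wrist_force: [-0.7, -5.8, 4.8]
finger_gap: 0.681
grasp_force: 2.7
```

The force is rising only slowly, so I back off straight and look.

drive_tool([
  {"grip": 0.36, "xyz": [-3, 0, 0], "rotation": [0, 0, 0]},
  {"grip": 0.36, "xyz": [-10, 0, 0], "rotation": [0, 0, 0]},
  {"grip": 0.36, "xyz": [-30, 0, 0], "rotation": [0, 0, 0]},
  {"grip": 0.36, "xyz": [-40, 0, -10], "rotation": [0, 0, 0]},
  {"grip": 0.36, "xyz": [-40, 0, -30], "rotation": [0, 0, 0]},
  {"grip": 0.36, "xyz": [-40, 0, -30], "rotation": [0, 0, 0]},
  {"grip": 0.36, "xyz": [-40, 0, -30], "rotation": [0, 0, 0]},
  {"grip": 0.36, "xyz": [-40, 0, -20], "rotation": [0, 0, 0]},
  {"grip": 0.36, "xyz": [-40, 0, 0], "rotation": [0, 0, 0]},
  {"grip": 0.36, "xyz": [0, 0, 0], "rotation": [0, 0, 0]},
])

```text
t: 19.25
tool_pos: [0.5201, -0.1314, 0.1646]
tool_rot: [0.78, 0.625, 0.0, 0.001]
wrist_force: [-0.1, 0.2, 0.8]
finger_gap: 0.679
grasp_force: 0.0
```

```bash
python3 brass.py; python3 chk.py 150 top side;  python3 - <<'E'
import cv2,numpy as np
a=cv2.imread("pics/chk_top.png");b=cv2.imread("pics/chk_side.png")
cv2.imwrite("pics/c4.png",np.vstack([cv2.resize(a[100:220,130:330],None,fx=3,fy=2.4),cv2.resize(b[130:230,170:370],None,fx=3,fy=3)]))
E
```

```text
t 19.25 bay mm [-208.2    1.5] z 164.6 toolx-bayx -0.0041 tilt [ 0.002 -0.002 -1.   ] gap 59.7 F [-0.06  0.21  0.76]
17 [187.6 147.5] lid [203.1 -40.5] knob [200.  -38.7]
20 [223.9 154.8] lid [ 97.6 -41. ] knob [ 96.  -39.1]
29 [201.7 164.4] lid [153.7  -1.2] knob [151.3   0.1]
21 [181.4 175.1] lid [203.6  40.3] knob [200.5  41. ]
18 [217.9 182.6] lid [97.6 40.1] knob [96.  40.7]
t 19.3 bay mm [-206.     2.2] z 163.9 toolx-bayx -0.004 tilt [ 0.001  0.    -1.   ] gap 59.9 F [0.3  0.82 0.29]
top 0.043 [150.9  -0.1] -0.0046 1447
side 0.296 [148.    8.8] -0.1396 965
```

View pics/c4.png

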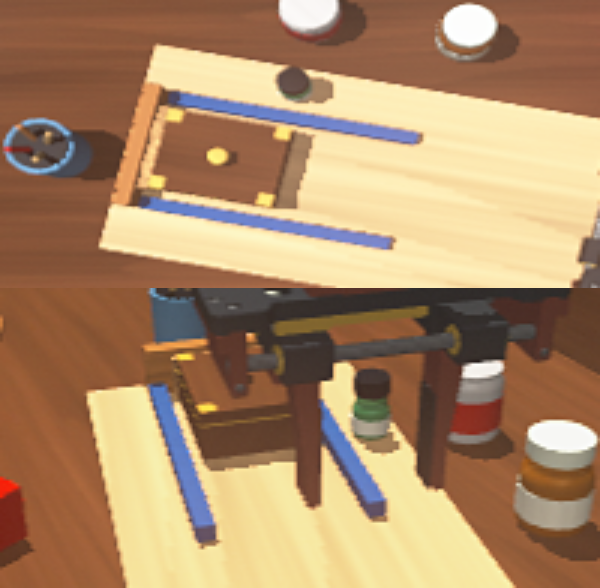

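The box is flush against the cork at bay (150.5, 0), square to 0.005 rad. Both rails are clear, the bystanders have not moved, and the arm is free.

```bash
python3 -c "
from h import *
print(workorder.hand_in())"
```

```text
the job is handed in; nothing more can be done
None
```

I handed the job in with the pastel box flat against the cork stop, at about bay x = 150 mm, within 1 mm of the lane's centre line and 0.005 rad of square; the cameras showed the rails clear and the jar, tin, ink bottle and mug in place, but the hand-in returned no verdict.

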